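# Start the bench centrifuge

## Task

Get the bench centrifuge running: first push its raised blue lid down until it is fully shut, then press down the white-dotted end of the blue rocker so that it is switched on, and last press the green start key fully down and let it come up again. Leave the orange rocker and the red stop key alone, and do not move or pick up any of the bottles, beaker or spoon.

Things in the scene. Friction and masses are not known exactly. Their poses are not given: they have to be found in the camera images.
- centrifuge: fixed white bench centrifuge, 320 mm (x) by 220 mm (y); its own -x end faces roughly to the robot and carries a grey control panel 70 mm above the table with two round keys; behind it the bowl, rim 130 mm above the table, with a hinged blue lid. Origin at the centre of its underside, z up
- lid (a joint): hinge of the blue lid, rad: 0 = fully shut, flat on the bowl; larger = open (starts raised 0.4 to 0.8). Stiff: it stays at any angle, and takes about 0.1 to 0.3 N m to push shut; firm stop at 0, no spring back
- lid_hinge (a point): middle of the lid's hinge line, at the far (centrifuge +x) rim of the bowl, 137 mm above the table; the hinge line runs along the centrifuge's y. The lid is a 12 mm slab, 210 mm wide, which reaches from 10 to 210 mm from the hinge towards the centrifuge's -x when shut; its upper face is then 143 mm above the table
- lid_edge (a point): middle of the lid's free front edge (black grip), level with its upper face, 210 mm from the hinge; moves with the lid
- start_key (a joint): green start key, sprung, m: 0 = up, 0.006 = fully down (about 5 N, 1.5 N to begin moving)
- start_key_top (a point): centre of the top face of the green key (round, 32 mm across), 88 mm above the table when up; 45 mm to the left (centrifuge +y) of its middle, 60 mm in front of the bowl's wall. Pressed downwards
- stop_key (a joint): red stop key beside it, 90 mm away centre to centre, same build and values. Leave alone
- stop_key_top (a point): centre of the top face of the red key
- blue_box: fixed grey bench switch box, 110 (x) x 80 (y) x 45 mm tall, carrying the blue rocker; origin at the centre of its underside, z up. The rocker's long side and its dotted end lie along the box's own -x. The two boxes stand left and right of the centrifuge, which one where varies
- blue_rocker (a joint): blue rocker of that box, 66 mm long, 36 mm wide, 10 mm thick, pivoting about its middle 48 mm above the table. rad: 0 = off, white-dotted end raised about 6 mm; 0.36 = on, dotted end fully down against its stop. Stays where it is left; takes 1 to 3 N near the dot. Powers the centrifuge
- blue_dot (a point): white dot (10 mm) on the top surface of the blue rocker's 'on' end, 25 mm from the pivot, about 63 mm above the table when off and 54 mm when on
- orange_box: fixed grey bench switch box, 110 (x) x 80 (y) x 45 mm tall, carrying the orange rocker; origin at the centre of its underside, z up. The rocker's long side and its dotted end lie along the box's own -x. The two boxes stand left and right of the centrifuge, which one where varies
- orange_rocker (a joint): orange rocker of that box, 66 mm long, 36 mm wide, 10 mm thick, pivoting about its middle 48 mm above the table. rad: 0 = off, white-dotted end raised about 6 mm; 0.36 = on, dotted end fully down against its stop. Stays where it is left; takes 1 to 3 N near the dot. Powers the stirrer. Leave alone
- orange_dot (a point): white dot (10 mm) on the top surface of the orange rocker's 'on' end, 25 mm from the pivot, about 63 mm above the table when off and 54 mm when on
- amber_bottle: loose amber glass jar with black cap, 60 mm across, 120 mm tall; origin at the centre of its foot. Leave alone
- dropper_a: loose clear dropper bottle with red bulb, 36 mm across, 97 mm tall, standing beside the centrifuge; origin at the centre of its foot. Leave alone
- dropper_b: second dropper bottle, same size; origin at the centre of its foot. Leave alone
- beaker: loose empty glass beaker, 52 mm across, 65 mm tall, standing beside the centrifuge; origin at the centre of its foot. Leave alone
- spoon: loose yellow spoon, 150 mm long, lying flat beside the back of the centrifuge; origin at its underside. Leave alone
There are look-alikes about, which are no part of the job. Leave any pink or turquoise look-alike of the orange_box alone.

How it is judged:
On the way, in this order (a step that is already met when the one before it is completed fails the run):
1. the blue lid is pushed fully shut (value of joint lid below 0.03 rad), for 0.2 s.
2. the blue rocker is switched on (value of joint blue_rocker above 0.3 rad), for 0.2 s.
3. the green start key is pressed fully down (value of joint start_key above 0.0045 m), for 0.05 s.
At the end, for the whole second after the job is handed in: Lid shut (under 0.03 rad), blue rocker on (over 0.30 rad), green key up again, red key up, orange rocker still off (under 0.1 rad) (value of joint lid below 0.03 rad and value of joint blue_rocker above 0.3 rad and value of joint each of start_key, stop_key below 0.0015 m and value of joint orange_rocker below 0.1 rad); the robot touches nothing.
It fails at once if the blue rocker is switched on before the lid is shut (value of joint blue_rocker above 0.3 rad and value of joint lid above 0.06 rad).
It fails at once if the start key is pressed before the lid is shut and the blue rocker is on (value of joint start_key above 0.003 m and (value of joint lid above 0.06 rad or value of joint blue_rocker below 0.26 rad)).
It fails at once if the red stop key or the orange rocker is pressed (value of joint stop_key above 0.003 m or value of joint orange_rocker above 0.1 rad).
It fails at once if the lid is lifted instead of pushed down (value of joint lid above 0.95 rad).
It fails at once if a bottle, the beaker or the spoon is moved or lifted (15 mm) (distance of any of amber_bottle, dropper_a, dropper_b, beaker, spoon from where it was at the start of the episode above 0.015 m).
It also fails if it takes over 51 s, if anything falls off the work surface, if the arm or the gripper's body presses on something with over 40 N, if the wrist force passes 120 N, or if a joint passes its speed limit or range.

## Robot

A 7-joint arm with a two-finger parallel gripper is mounted at the origin on the work surface. World frame = base frame: x ahead of the robot, y to its left, z up, the work surface at z = 0. Lengths are in m, angles in rad, forces in N, time in s.
With the tool pointing down it reaches from about 0.4 to 0.85 m from the base axis. Payload 10.4 kg.
Tool frame: the origin (TCP) lies on the mounting face of the last link; the fingertips stand 173 mm ahead of it and the grasp point (between the pads) lies 155 mm ahead of it (manip.tip_extent is the distance from the TCP to the fingertips, in m); z points along the fingers, y is the line along which they close (so a half turn about z gives the same grasp; the last joint's range is limited). The gripper opens to 85 mm and grips with 20 to 120 N. Pads are 22 mm wide; open, the fingers measure 114 mm over their backs; the gripper's body (76 mm by 85 mm) begins 54 mm behind the grasp point. The pads swing forward as they close: fully open they stand 13 mm farther back than shut.
Start: joints at [1.198, 0.332, -0.065, 1.46, 0.022, 1.35, -0.088], TCP at [0.214, -0.587, 0.405] pointing down, gripper open.
Joint ranges: [-2.6, 2.6], [-0.5, 2.12], [-1.47, 1.34], [0.16, 2.42], [-1.27, 4.41], [0.06, 2.06], [-2.6, 2.6]. Speed limits (rad/s): [2.22, 2.22, 2.79, 2.79, 3.14, 3.14, 3.14].

## Interface

Orientations are given as a unit quaternion [x, y, z, w].
In Python, from workcell import manip gives the robot as it stands.
- The arm moves only by the tool move_arm, never from a script. Its argument "plan" is one flat list of numbers, 7 for each row, row after row: the turn, a rotation vector about the tool's x, y, z in rad, then the shift along the tool's x, y, z in m, then the finger opening in m, from 0 to 0.0854. In form: [ax, ay, az, dx, dy, dz, gripper, ax, ay, az, dx, dy, dz, gripper, ...]. A call has 1 to 12 rows; each row is the pose to reach, as a shift and turn from the pose commanded when the call began, along the tool's axes at that moment; what a row does not reach only later rows make up. A row lasts 1/8 s, in which the tool goes at most 62.5 mm and 10.7 degrees, less where a joint would pass 70% of its speed; a pose out of reach is approached as far as the arm can. A call with a gripper value outside its range is refused whole. The fingers move at their own pace and stop on an object; "squeeze" is the grip in N (left out, the last holds). Time passes only in rows, so rows that repeat a pose let the fingers close. It gives the time, the measured TCP pose, the force, the opening and the grip force at its end, in the units of the state.
- manip.get_obs(): the state, without advancing time (a new reading comes with each control period).
- manip.camera(name): name is "side" or "top" or "wrist"; returns a dict with "color" (384x512x3 uint8, red, green, blue), "fx", "fy", "cx", "cy" (pixels), "dist" ([k1, k2, p1, p2, k3] as OpenCV has them; the pictures are not rectified), "cam_to_world" (4x4, takes a point from camera to world coordinates); the wrist camera has in their place "mount" (4x4, takes a point from camera to tool coordinates, whose origin is the TCP and whose axes are the flange's). Camera axes: x right, y down, z forward; pixel columns grow to the right and rows downward; lengths in m; the calibration is good to about 2 mm. A picture is of the moment at which its call begins: read the wrist's pose just before it. There is no depth.
- manip.hand_in(): hands the job in; it is judged then, once.
Trained networks look in a picture, given as the dict that the camera call returned (one of the last four; its "shot" number tells which), for a name from the list of things; names that differ only in an ending like _2 or _b are one class to them, and where a whole thing is asked for, a point or a joint stands for the part that bears it (a point fixed in the world has none). Each returns a list of dicts, best first, with "conf" (0 to 1); they miss things now and then, are a little off and sometimes report something else, mostly with a low value. They report only what shows in the picture. A call takes as long as a camera call. They do not tell look-alikes from the thing itself.
- manip.look_for(picture, label): "position" ([x, y, z] in m, in the coordinates of the camera as it stood for that picture, good to about 4 mm: the middle of the surface that is visible of it).
- manip.silhouettes(picture, label): "pixels" (384x512 bool, what is visible of it).
- manip.tip_of(picture, label): "position" ([x, y, z] in m, in the coordinates of the camera as it stood for that picture, good to about 4 mm: a listed point, or the origin of a listed thing).
The state is a dict: "clock": time; "joint_pos": joint angles; "joint_velocities": joint speeds; "tau": joint torques, N m; "position": TCP position; "ee_rot": TCP orientation; "ft_force": force on the tool from outside, world axes, zero at the start; "torque": the same for the moment, N m; "grip_width": opening from 0.0 (shut) to 1.0 (fully open); "grasp_force": force on a finger pad.
Only numpy, scipy, OpenCV 4.12 (cv2) and the standard library are available. Lean on these libraries where they do the work, as an engineer would, in place of code of your own. Each camera call takes 0.05 s, during which the arm holds its last target. There are 200 camera calls.

## Working session

There is one attempt and no reset: what is moved stays moved. The work goes in short steps, Python scripts to look and compute and a tool call to move; the robot and the scene stay as the last step left them, time stands still between calls to the robot, and variables do not carry over. Pictures are saved under pics/ and viewed, at most 10 in all, crops included, and the job is handed in when it is done.

Besides the shell and the picture viewer there is one more tool, called after "Emit:" as a command line: name --argument value ..., lists and objects as JSON in quotes. move_arm: Moves the arm, as the interface text tells. Its arguments: {"type":"object","properties":{"plan":{"type":"array","items":{"type":"number"}},"squeeze":{"type":"number"}},"required":["plan"]}

```bash
mkdir -p pics; cat > h.py <<'E'
from workcell import manip
import numpy as np, cv2
from scipy.spatial.transform import Rotation as R
def T():
    o=manip.get_obs(); M=np.eye(4); M[:3,:3]=R.from_quat(o["ee_rot"]).as_matrix(); M[:3,3]=o["position"]; return M
def shot(n):
    t=T(); p=manip.camera(n); return p,(t@p["mount"] if n=="wrist" else p["cam_to_world"])
def w(M,p): return (M@np.r_[p,1])[:3]
def px(p,M,q):
    c=np.linalg.inv(M)@np.r_[q,1]; K=np.array([[p["fx"],0,p["cx"]],[0,p["fy"],p["cy"]],[0,0,1.]])
    return cv2.projectPoints(c[None,:3],np.zeros(3),np.zeros(3),K,np.array(p["dist"]))[0].ravel()
E
python3 - <<'E'
from h import *
o=manip.get_obs(); print(o["clock"],o["position"],o["ee_rot"]); print(T().round(3))
for n in ["top","side"]:
    p,M=shot(n); cv2.imwrite(f"pics/{n}1.png",p["color"][:,:,::-1])
    for l in ["lid_hinge","lid_edge","start_key_top","stop_key_top","blue_dot","orange_dot","blue_box","orange_box","centrifuge","amber_bottle","dropper_a","beaker","spoon"]:
        for d in manip.tip_of(p,l)[:3]:
            q=w(M,d["position"]); print(n,l,round(d["conf"],2),q.round(3),px(p,M,q).round())
print(manip.get_obs()["clock"])
E
```

```text
0.0 [ 0.21414359 -0.58703028  0.40388055] [ 9.84747268e-01  1.73989274e-01 -1.58528730e-04 -7.25261478e-04]
[[ 0.939  0.343 -0.001  0.214]
 [ 0.343 -0.939  0.001 -0.587]
 [-0.    -0.001 -1.     0.404]
 [ 0.     0.     0.     1.   ]]
top lid_hinge 0.71 [ 0.773 -0.005  0.133] [275. 112.]
top lid_edge 0.82 [0.613 0.024 0.265] [268. 156.]
top start_key_top 0.64 [ 0.497 -0.354 -0.   ] [374. 197.]
top start_key_top 0.47 [0.508 0.078 0.094] [251. 195.]
top stop_key_top 0.52 [ 0.495 -0.011  0.094] [278. 198.]
top blue_dot 0.57 [ 0.47  -0.351  0.063] [378. 204.]
top blue_dot 0.35 [ 0.535 -0.238 -0.001] [341. 187.]
top orange_dot 0.61 [0.165 0.291 0.06 ] [190. 298.]
top orange_dot 0.56 [0.331 0.306 0.065] [184. 249.]
top orange_dot 0.54 [0.495 0.34  0.066] [173. 200.]
top orange_box 0.83 [0.352 0.322 0.002] [182. 242.]
top orange_box 0.75 [0.185 0.3   0.   ] [189. 290.]
top orange_box 0.63 [0.311 0.483 0.002] [137. 255.]
top centrifuge 0.84 [ 0.622  0.016 -0.   ] [269. 163.]
top centrifuge 0.27 [ 0.687  0.332 -0.   ] [178. 147.]
top amber_bottle 0.64 [ 0.685  0.331 -0.   ] [179. 147.]
top drop
[... 468 characters left out ...]
. 282.]
side orange_dot 0.69 [0.317 0.046 0.066] [203. 200.]
side orange_dot 0.68 [0.163 0.29  0.061] [169. 166.]
side orange_dot 0.59 [0.287 0.481 0.063] [207. 145.]
side blue_box 0.94 [ 0.499 -0.35   0.001] [267. 320.]
side orange_box 0.97 [ 0.35   0.32  -0.001] [221. 178.]
side orange_box 0.94 [0.318 0.49  0.003] [216. 158.]
side orange_box 0.91 [0.516 0.347 0.005] [263. 173.]
side centrifuge 0.69 [0.618 0.018 0.003] [300. 223.]
side amber_bottle 0.57 [0.685 0.33  0.   ] [307. 176.]
side dropper_a 0.93 [ 0.698 -0.315  0.001] [352. 308.]
side dropper_a 0.9 [ 0.539 -0.239  0.004] [281. 282.]
side beaker 0.56 [0.557 0.233 0.001] [276. 189.]
side spoon 0.52 [0.611 0.02  0.269] [305. 144.]
1.4
```

```bash
cd pics; python3 -c "
import cv2,numpy as np
a=cv2.imread('top1.png')[90:310,120:410];b=cv2.imread('side1.png')[110:340,140:430]
a=cv2.resize(a,(400,303),interpolation=2);b=cv2.resize(b,(400,317),interpolation=2)
cv2.imwrite('c1.png',np.hstack([cv2.copyMakeBorder(a,0,14,0,0,0),b]))
cv2.imwrite('c2.png',cv2.resize(cv2.imread('top1.png')[90:230,230:410],(720,560),interpolation=2))"
```

```text
(no output)
```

View pics/c1.png

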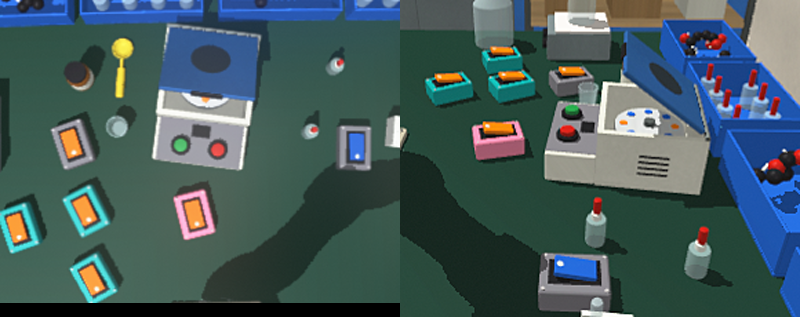

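View pics/c2.png

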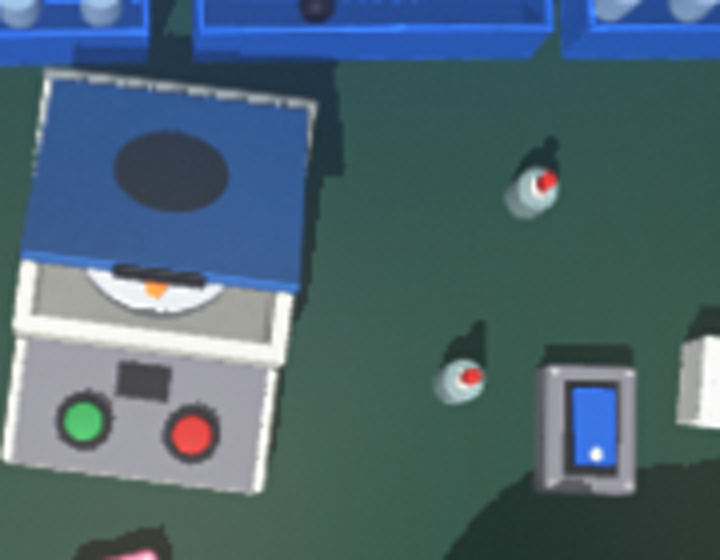

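The top view shows the lid raised, its grip at about (268,156). The only blue rocker is on the grey box right of the centrifuge, with its dot at (378,204) and facing the robot. The green key is left at (251,195) and the red key right at (278,198). The pink and turquoise boxes, and the grey orange box on the left, stay untouched. Next I move above the lid with the gripper shut.

Emit:
move_arm --plan '[0,0,0,0,0,-0.06,0,0,0,0,0.05,-0.036,-0.1,0,0,0,0,0.1,-0.072,-0.1,0,0,0,0,0.15,-0.108,-0.1,0,0,0,0,0.2,-0.144,-0.1,0,0,0,0,0.25,-0.18,-0.1,0,0,0,0,0.3,-0.217,-0.1,0,0,0,0,0.35,-0.253,-0.1,0,0,0,0,0.4,-0.289,-0.1,0,0,0,0,0.45,-0.325,-0.1,0,0,0,0,0.5,-0.361,-0.1,0,0,0,0,0.55,-0.397,-0.1,0]' --squeeze 40

```text
clock: 2.9
position: [0.595, -0.0251, 0.505]
ee_rot: [0.985, 0.174, 0.0, 0.0]
ft_force: [1.0, -0.6, 0.8]
grip_width: 0.002
grasp_force: 0.0
```

Emit:
move_arm --plan '[0,0,0,0.044,-0.032,0,0,0,0,0,0.044,-0.032,0.03,0,0,0,0,0.044,-0.032,0.05,0,0,0,0,0.044,-0.032,0.065,0,0,0,0,0.044,-0.032,0.08,0,0,0,0,0.044,-0.032,0.095,0,0,0,0,0.044,-0.032,0.11,0,0,0,0,0.044,-0.032,0.125,0,0,0,0,0.044,-0.032,0.14,0,0,0,0,0.044,-0.032,0.155,0,0,0,0,0.044,-0.032,0.17,0,0,0,0,0.044,-0.032,0.175,0]'

```text
clock: 4.4
position: [0.6244, 0.0185, 0.3283]
ee_rot: [0.985, 0.174, -0.001, -0.0]
ft_force: [-0.8, 0.2, 1.3]
grip_width: -0.0
grasp_force: 0.5
```

```bash
python3 - <<'E'
from h import *
print(manip.tip_extent)
p,M=shot("side")
for l in ["lid_edge","lid_hinge"]:
    for d in manip.tip_of(p,l)[:2]: print(l,round(d["conf"],2),w(M,d["position"]).round(3))
E
```

```text
0.1734
lid_edge 0.6 [0.567 0.026 0.163]
lid_hinge 0.89 [ 0.774 -0.003  0.138]
```

Lid is following (edge at z≈0.163); finish slowly.

Emit:
move_arm --plan '[0,0,0,0,0,0.006,0,0,0,0,0,0,0.01,0,0,0,0,0,0,0.013,0,0,0,0,0,0,0.015,0,0,0,0,0,0,0.015,0]'

```text
clock: 5.18
position: [0.6245, 0.0187, 0.3165]
ee_rot: [0.985, 0.174, 0.0, 0.0]
ft_force: [-7.2, -0.7, 13.6]
grip_width: -0.002
grasp_force: 7.4
```

Emit:
move_arm --plan '[0,0,0,0,0,0.002,0,0,0,0,0,0,0.002,0,0,0,0,0,0,-0.05,0,0,0,0,-0.03,0.033,-0.08,0,0,0,0,-0.07,0.076,-0.08,0,0,0,0,-0.11,0.12,-0.08,0,0,0,0,-0.15,0.163,-0.08,0,0,0,0,-0.19,0.207,-0.08,0,0,0,0,-0.23,0.25,-0.08,0,0,0,0,-0.271,0.295,-0.08,0,0,0,0,-0.271,0.295,-0.08,0]'

```text
clock: 6.55
position: [0.4679, -0.3569, 0.3941]
ee_rot: [0.986, 0.17, -0.001, 0.001]
ft_force: [0.7, 0.0, -0.4]
grip_width: -0.001
grasp_force: 0.0
```

```bash
python3 - <<'E'
from h import *
for n in ["side","top","wrist"]:
    p,M=shot(n); cv2.imwrite(f"pics/{n}2.png",p["color"][:,:,::-1])
    for l in ["lid_edge","blue_dot"]:
        for d in manip.tip_of(p,l)[:2]: print(n,l,round(d["conf"],2),w(M,d["position"]).round(3),px(p,M,w(M,d["position"])).round())
s=cv2.imread("pics/side2.png")[110:340,140:430]; v=cv2.imread("pics/wrist2.png")
cv2.imwrite("pics/c3.png",np.hstack([cv2.resize(s,(400,317)),cv2.copyMakeBorder(cv2.resize(v,(400,300)),0,17,0,0,0)]))
E
```

```text
side lid_edge 0.88 [0.568 0.026 0.144] [286. 182.]
side lid_edge 0.33 [ 0.699 -0.316  0.002] [353. 308.]
side blue_dot 0.6 [ 0.697 -0.314 -0.001] [351. 308.]
side blue_dot 0.57 [ 0.47  -0.354  0.062] [255. 302.]
top lid_edge 0.96 [0.568 0.028 0.139] [266. 175.]
top blue_dot 0.67 [ 0.472 -0.349  0.064] [378. 204.]
wrist blue_dot 0.82 [ 0.476 -0.355  0.059] [260. 174.]
```

View pics/c3.png

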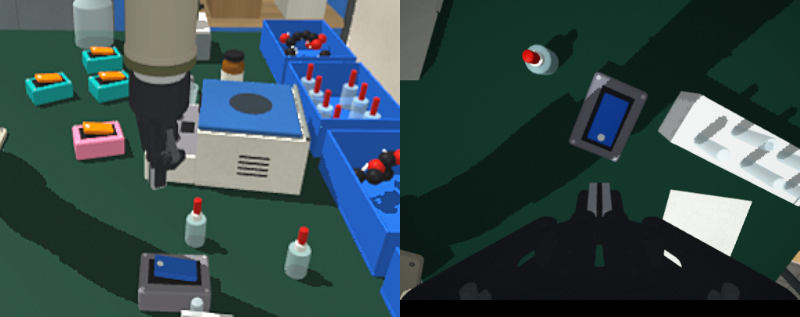

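The lid is flat and shut in the side view. In the wrist view the blue rocker's dot is at about (260,174), under the tool. I press it now, 4 mm outward of the dot.

Emit:
move_arm --plan '[0,0,0,-0.004,-0.001,0.05,0,0,0,0,-0.004,-0.001,0.1,0,0,0,0,-0.004,-0.001,0.135,0,0,0,0,-0.004,-0.001,0.15,0,0,0,0,-0.004,-0.001,0.157,0,0,0,0,-0.004,-0.001,0.162,0,0,0,0,-0.004,-0.001,0.166,0,0,0,0,-0.004,-0.001,0.166,0]'

```text
clock: 8.0
position: [0.467, -0.3522, 0.2291]
ee_rot: [0.985, 0.174, 0.0, 0.0]
ft_force: [-0.5, 0.3, 0.4]
grip_width: -0.001
grasp_force: 0.2
```

Emit:
move_arm --plan '[0,0,0,0,0,0.002,0,0,0,0,0,0,0.004,0,0,0,0,0,0,0.005,0,0,0,0,0,0,0.005,0]'

```text
clock: 8.5
position: [0.4674, -0.3523, 0.2276]
ee_rot: [0.985, 0.174, 0.0, 0.001]
ft_force: [-15.1, 6.8, 35.4]
grip_width: 0.0
grasp_force: 19.1
```

Emit:
move_arm --plan '[0,0,0,0,0,-0.04,0,0,0,0,0,0,-0.1,0,0,0,0,0,0,-0.15,0,0,0,0,0,0,-0.17,0,0,0,0,0,0,-0.17,0]'

```text
clock: 9.12
position: [0.4674, -0.3519, 0.3956]
ee_rot: [0.985, 0.174, 0.001, 0.001]
ft_force: [0.4, -0.8, -0.6]
grip_width: -0.001
grasp_force: 0.0
```

```bash
python3 - <<'E'
from h import *
for n in ["side","wrist"]:
    p,M=shot(n); cv2.imwrite(f"pics/{n}3.png",p["color"][:,:,::-1])
    for l in ["blue_dot"]:
        for d in manip.tip_of(p,l)[:2]: print(n,l,round(d["conf"],2),w(M,d["position"]).round(3),px(p,M,w(M,d["position"])).round())
print(T()[:3,3])
a=cv2.imread("pics/side2.png")[280:340,225:305]; b=cv2.imread("pics/side3.png")[280:340,225:305]
cv2.imwrite("pics/c4.png",np.hstack([cv2.resize(x,(400,300)) for x in (a,b)]))
E
```

```text
side blue_dot 0.88 [ 0.467 -0.353  0.058] [253. 303.]
wrist blue_dot 0.85 [ 0.471 -0.355  0.052] [259. 172.]
[ 0.46675897 -0.35182795  0.39219346]
```

View pics/c4.png

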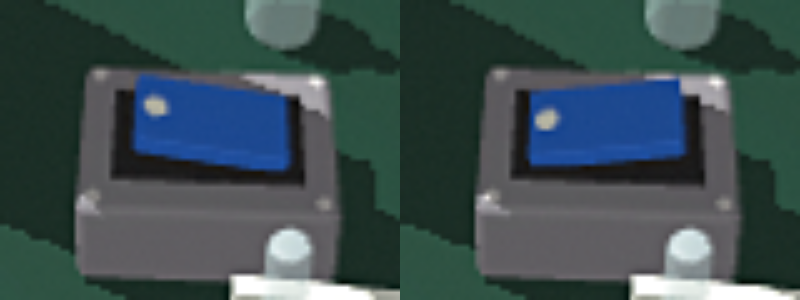

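The rocker has tipped over, dotted end down (dot now at 0.052–0.058 m). Next I move above the green key.

Emit:
move_arm --plan '[0,0,0,0.019,-0.039,0,0,0,0,0,0.041,-0.086,0,0,0,0,0,0.063,-0.132,0,0,0,0,0,0.085,-0.178,0,0,0,0,0,0.107,-0.224,0,0,0,0,0,0.129,-0.27,0,0,0,0,0,0.151,-0.316,0,0,0,0,0,0.171,-0.358,0,0,0,0,0,0.187,-0.392,0,0,0,0,0,0.187,-0.392,0,0,0,0,0,0.187,-0.392,0,0]'

```text
clock: 10.7
position: [0.5083, 0.0797, 0.3928]
ee_rot: [0.985, 0.174, -0.001, 0.0]
ft_force: [-0.5, -0.4, 0.6]
grip_width: 0.0
grasp_force: 0.0
```

```bash
python3 - <<'E'
from h import *
p,M=shot("wrist"); cv2.imwrite("pics/wrist4.png",p["color"][:,:,::-1]); t=T(); print(t.round(4))
for l in ["start_key_top","stop_key_top"]:
    for d in manip.tip_of(p,l)[:2]:
        q=w(M,d["position"]); print(l,round(d["conf"],2),q.round(3),px(p,M,q).round(),"tool",(np.linalg.inv(t)@np.r_[q,1])[:3].round(3))
E
```

```text
[[ 9.399e-01  3.414e-01 -1.000e-03  5.084e-01]
 [ 3.414e-01 -9.399e-01 -4.000e-04  7.920e-02]
 [-1.100e-03  1.000e-04 -1.000e+00  3.930e-01]
 [ 0.000e+00  0.000e+00  0.000e+00  1.000e+00]]
start_key_top 0.8 [0.508 0.079 0.088] [255. 184.] tool [0.    0.    0.305]
start_key_top 0.55 [0.567 0.025 0.139] [347. 156.] tool [0.037 0.071 0.254]
stop_key_top 0.68 [ 0.493 -0.006  0.091] [328. 226.] tool [-0.043  0.075  0.302]
```

View pics/wrist4.png

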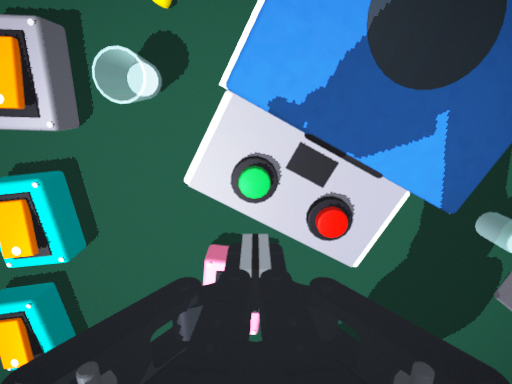

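The wrist view shows the green key at (255,184), right under the tool; the red key is clear at (328,222).

Emit:
move_arm --plan '[0,0,0,0,0,0.05,0,0,0,0,0,0,0.09,0,0,0,0,0,0,0.115,0,0,0,0,0,0,0.128,0,0,0,0,0,0,0.134,0,0,0,0,0,0,0.139,0,0,0,0,0,0,0.141,0,0,0,0,0,0,0.141,0]'

```text
clock: 11.85
position: [0.5086, 0.0805, 0.2584]
ee_rot: [0.985, 0.174, -0.0, 0.002]
ft_force: [-32.1, -9.2, 66.3]
grip_width: -0.002
grasp_force: 33.4
```

```bash
python3 - <<'E'
from h import *
for i in range(3):
    p,M=shot("side"); o=manip.get_obs(); print(o["clock"],o["position"],o["ft_force"])
    for d in manip.tip_of(p,"start_key_top")[:1]: print(d["conf"],w(M,d["position"]))
cv2.imwrite("pics/c5.png",cv2.resize(p["color"][140:230,230:350,::-1],(800,600),interpolation=2))
E
```

```text
11.9 [0.50861171 0.08051821 0.25837823] [-31.90248363  -8.11337057  66.94585431]
0.41 [0.50608866 0.08141318 0.08734273]
12.0 [0.50860106 0.08051344 0.25838731] [-32.78822991  -9.06259005  67.52336499]
0.46 [0.50854759 0.0845922  0.08450416]
12.1 [0.50858877 0.08054561 0.25838875] [-31.04447419  -8.29524066  66.70894156]
0.55 [0.50937755 0.08092818 0.08798928]
```

View pics/c5.png

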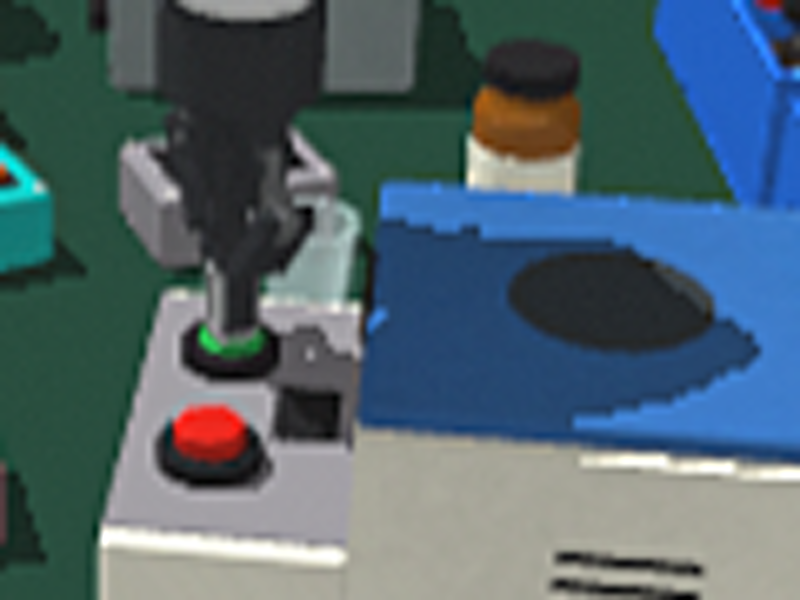

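The side view shows the green key sunk into its black ring, with the red key still standing proud. The 66 N reading means it is at its stop, so I release it now.

Emit:
move_arm --plan '[0,0,0,0,0,-0.04,0,0,0,0,0,0,-0.09,0,0,0,0,0,0,-0.14,0,0,0,0,0,0,-0.2,0,0,0,0,0,0,-0.2,0,0,0,0,0,0,-0.2,0]'

```text
clock: 12.9
position: [0.5082, 0.0804, 0.453]
ee_rot: [0.985, 0.174, 0.001, 0.0]
ft_force: [-0.2, 0.3, -0.1]
grip_width: 0.003
grasp_force: 0.0
```

```bash
python3 - <<'E'
from h import *
p,M=shot("side"); print(manip.get_obs()["ft_force"])
for l in ["start_key_top","stop_key_top","lid_edge","blue_dot"]:
    for d in manip.tip_of(p,l)[:2]: print(l,round(d["conf"],2),w(M,d["position"]).round(3))
a=p["color"][140:230,230:350,::-1]; b=p["color"][270:345,215:315,::-1]
cv2.imwrite("pics/c6.png",np.hstack([cv2.resize(x,(400,300),interpolation=2) for x in (a,b)]))
E
```

```text
[ 0.0448807   0.08784189 -1.1784754 ]
start_key_top 0.45 [0.513 0.082 0.091]
stop_key_top 0.62 [ 0.493 -0.011  0.094]
lid_edge 0.84 [0.567 0.027 0.146]
blue_dot 0.57 [ 0.468 -0.353  0.056]
```

View pics/c6.png

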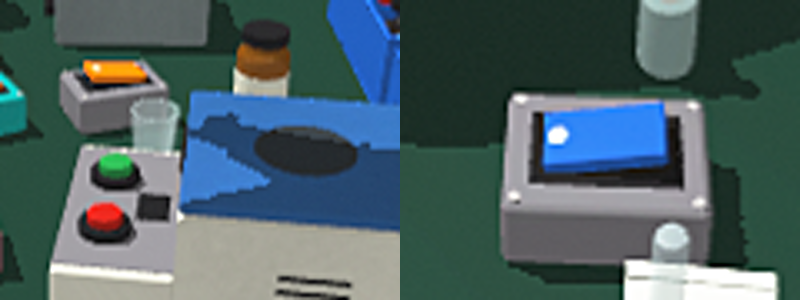

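The lid is shut, the blue rocker is on, both keys are up, and the arm is clear. I'm handing in.

```bash
python3 -c "
from workcell import manip
print(manip.hand_in())"
```

```text
the job is handed in; nothing more can be done
None
```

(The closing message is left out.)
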